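# Press the amber fish inlay home

### The arm

A 7-joint arm with a two-finger parallel gripper is mounted at the origin on the work surface. World frame = base frame: x ahead of the robot, y to its left, z up, the work surface at z = 0. Lengths are in m, angles in rad, forces in N, time in s.
With the tool pointing down it reaches from about 0.425 to 1.025 m from the base axis. Payload 3.6 kg.
Tool frame: the origin (TCP) lies midway between the tips of the shut fingers; the grasp point (between the pads) lies 19 mm behind it; z points along the fingers, y is the direction in which the jaws open and shut (so a half turn about z gives the same grasp; the last joint's range is limited). The gripper opens to 85 mm and grips with 20 to 120 N. Pads are 22 mm wide; open, the fingers measure 114 mm over their backs; the gripper's body (76 mm by 85 mm) begins 54 mm behind the grasp point. The pads swing forward as they close: fully open they stand 13 mm farther back than shut.
Start: joints at [-1.347, 0.591, 0.048, 1.609, -0.033, 0.943, -0.034], TCP at [0.226, 0.689, 0.231] pointing down, gripper open.
Joint ranges: [-2.69, 2.69], [-0.47, 2.24], [-1.27, 1.36], [0.19, 2.51], [-1.53, 4.68], [0.08, 2.07], [-3.09, 3.09]. Speed limits (rad/s): [2.57, 2.57, 3.14, 3.14, 3.14, 3.14, 3.14].

### API

Orientations are given as a unit quaternion [x, y, z, w].
In Python, from cell import status, get_image, bot gives the robot as it stands.
- The arm moves only by the shell command python3 -m inch 'ROWS' [FORCE]. ROWS is JSON, a list of rows, each an object of numbers: "tx", "ty", "tz": the shift along the tool's x, y, z as a fraction of full scale; "wx", "wy", "wz": the turn, a rotation vector about the tool's x, y, z as a fraction of full scale; "grip": the opening in per cent of the stroke, from 0 (shut) to 100 (fully open). In form: [{"tx": .., "ty": .., "tz": .., "wx": .., "wy": .., "wz": .., "grip": ..}, ...]. A call has 1 to 12 rows; each row is the pose to reach, as a shift and turn from the pose commanded when the call began, along the tool's axes at that moment; what a row does not reach only later rows make up. Full scale, the value 1, is 30 cm for a shift and 90 degrees for a turn. A row lasts 1/8 s, in which the tool goes at most 62.5 mm and 10.7 degrees, less where a joint would pass 70% of its speed; a pose out of reach is approached as far as the arm can. A call with a number of a shift or a turn outside -1 to 1 is refused whole. A call with a gripper value outside its range is refused whole. The fingers move at their own pace and stop on an object; FORCE is the grip in N (left out, the last holds). Time passes only in rows, so rows that repeat a pose let the fingers close. It gives the time, the measured TCP pose, the force and the opening at its end, in the units of the state.
- status.get_obs(): the state, without advancing time (a new reading comes with each control period).
- get_image(name): name is "scene" or "side" or "wrist"; returns a dict with "color" (420x560x3 uint8, blue, green, red), "depth" (420x560 float32, m along the optical axis (not along the pixel's ray), 0 where there is no reading), "camera_matrix" (3x3 intrinsics, pixels), "pose" (4x4, takes a point from camera to world coordinates); the wrist camera has in their place "hand_eye" (4x4, takes a point from camera to tool coordinates, whose origin is the TCP and whose axes are the flange's). Camera axes: x right, y down, z forward; pixel columns grow to the right and rows downward; lengths in m; the calibration is good to about 2 mm. A picture is of the moment at which its call begins: read the wrist's pose just before it.
- bot.sign_off(): hands the job in, once; it reports no verdict.
The state is a dict: "time": time; "joints": joint angles; "joint_velocities": joint speeds; "joint_efforts": joint torques, N m; "position": TCP position; "ee_rot": TCP orientation; "contact_force": force on the tool from outside, world axes, zero at the start; "torque": the same for the moment, N m; "grip_width": opening from 0.0 (shut) to 1.0 (fully open).
Only numpy, scipy, OpenCV 4.12 (cv2) and the standard library are available. Lean on these libraries where they do the work, as an engineer would, in place of code of your own. Each camera call takes 0.05 s, during which the arm holds its last target.

### The job

The amber fish on the dark inlay panel in the middle of the bench is still standing proud of its pocket: with the fingertips, gently press it fully home, keep pressing for about three seconds while the glue takes, then withdraw clear. Do not touch the other three inlays (the amber leaf, the pearl fish and the pearl leaf, whose glue is not on yet), do not pull the fish up, and leave the weight, bottle, brush, mallet and pot where they are.

Things in the scene. Friction and masses are not known exactly. Their poses are not given: they have to be found in the camera images.
- panel: slate-dark flat panel, 240 (x) by 230 (y) by 18 mm thick, fixed, turned up to about 20 degrees. Origin: centre of its underside, on the table top; z up. Four inlays stand in its face, one near each corner, about 60 mm (x) and 55 mm (y) from its centre; which is where varies.
- amber_fish: orange-amber fish to press, 56 x 26 mm, forked tail, head at +x. Origin: centre of the top face, 7.0 to 8.5 mm above the panel's face at the start; x along its length, z up. Slides only up and down, resists with 3 N, stays where left. Home, at its stop, its top is 2.5 mm above the panel's face (20.5 mm above the table); the stop is cushioned (5 N/mm). Press within 15 mm of the origin along x, 7 mm along y. Wrongly, it can be pulled up.
- pearl_fish: white pearl fish, not to be touched; 56 mm long and 26 mm wide at the belly, forked tail, small black dot for an eye; the head is at +x. Origin: centre of the top face, 7.0 to 8.5 mm above the panel's face at the start; x along its length, z up. Moves as easily as the amber fish.
- amber_leaf: orange-amber leaf, not to be touched; 56 mm long and 26 mm wide, pointed leaf with a dark midrib line and a short stem at -x. Origin: centre of the top face, 7.0 to 8.5 mm above the panel's face at the start; x along its length, z up. Moves as easily as the amber fish.
- pearl_leaf: white pearl leaf, not to be touched; 56 mm long and 26 mm wide, pointed leaf with a dark midrib line and a short stem at -x. Origin: centre of the top face, 7.0 to 8.5 mm above the panel's face at the start; x along its length, z up. Moves as easily as the amber fish.
- brass_weight: loose brass cylinder, 28 mm in diameter, 30 mm high, standing on the panel near its middle (its top is 48 mm above the table). Origin: centre of its underside. Closed fingers pass beside it; wide open ones may strike it.
- glue_bottle: loose white bottle with a blue cap, 38 mm in diameter, 85 mm high, standing on the table beside the panel's +y edge. Origin: centre of its underside.
- brush: loose brush, 170 mm long, lying on the table on the panel's +y side, beyond the bottle. Origin: at its underside, about half way along; x points to the bristles.
- mallet: loose wooden mallet, 220 mm long, lying on the table on the panel's -y side, beyond the pot. Origin: at its underside, about half way along; x points to the head.
- glue_pot: loose clear open pot, 64 mm in diameter, 40 mm high, standing on the table beside the panel's -y edge. Origin: centre of its underside.

How it is judged:
By the outcome, as a careful person would: the job done as asked, in the order asked, and still so for the second after the job is handed in, with the robot touching nothing.
It also fails if it takes over 38 s, if anything falls off the work surface, if the arm or the gripper's body presses on something with over 40 N, if the wrist force passes 120 N, or if a joint passes its speed limit or range.

## Working session

There is one attempt and no reset: what is moved stays moved. The work goes in short steps, Python scripts to look and compute and a shell command to move; the robot and the scene stay as the last step left them, time stands still between calls to the robot, and variables do not carry over. Pictures are saved under pics/ and viewed, and the job is handed in when it is done.

```bash
mkdir -p pics; ls; python3 - <<'E'
from cell import status, get_image, bot
import cv2,pickle
o=status.get_obs()
for k in o: print(k,o[k])
for n in ("scene","side"):
    d=get_image(n); cv2.imwrite(f"pics/{n}0.png",d["color"]); pickle.dump(d,open(f"pics/{n}0.pkl","wb"))
    print(n,d["camera_matrix"].tolist(),d["pose"].tolist())
E
```

```text
pics
time 0.0
joints [-1.34750175  0.59213413  0.04828181  1.60984122 -0.03334518  0.94267572
 -0.03366976]
joint_velocities [-0.00044105 -0.0001797   0.00160853  0.00063863  0.00118867  0.00043206
 -0.00049822]
joint_efforts [-5.26037384e-04 -5.48690808e+01  1.54651064e+00 -1.98123783e+01
  9.40881815e-03  8.70596938e-03  5.70634441e-06]
position [0.22556722 0.68814292 0.23012255]
ee_rot [ 1.57686946e-01  9.87488510e-01 -1.11842709e-03 -1.37282899e-04]
contact_force [-0.19449602  0.85907119 -0.49795329]
torque [-0.00666465  0.01101088  0.045617  ]
grip_width 1.000108118089393
scene [[462.11077162274864, 0.0, 270.80838485486294], [0.0, 462.11077162274864, 213.340331376447], [0.0, 0.0, 1.0]] [[-0.5968624296115954, 0.6859701825020705, -0.4161732197489638, 0.9419235231577678], [0.8022915698577352, 0.504352713034895, -0.3193064011095786, 0.3658269400931808], [-0.009136577770359424, -0.5244742601619422, -0.8513772802783907, 0.8918198064865237], [0.0, 0.0, 0.0, 1.0]]
side [[458.2954852041224, 0.0, 270.21202251131297], [0.0, 458.2954852041224, 209.1527845534197], [0.0, 0.0, 1.0]] [[0.8722399577900096, -0.37434656976992126, 0.3147413251163181, 0.2202144574756592], [-0.48906144324624157, -0.6622782832702772, 0.5676322579262718, -0.5619964858970506], [-0.004044844173207746, -0.6490393834044803, -0.7607440555308642, 0.8499804097663066], [0.0, 0.0, 0.0, 1.0]]
```

View pics/scene0.png

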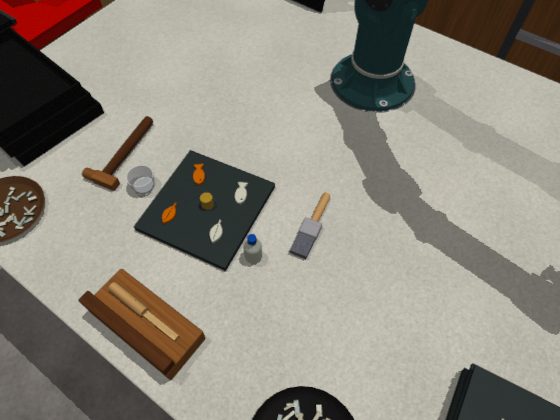

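View pics/side0.png

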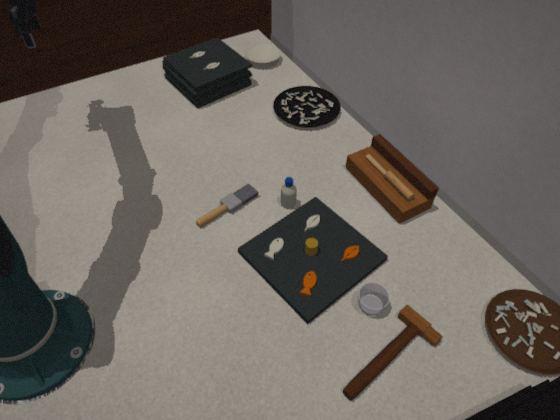

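The scene view shows the amber fish at (199,174), amber leaf (169,213), pearl fish (241,192), pearl leaf (216,231) and weight (207,201). In the side view the amber fish is at (309,283) with its head up and right, near the panel's robot-side edge, towards the pot.

```bash
cat > h.py <<'E'
import numpy as np,cv2,pickle
def ray(d,u,v,z,pose=None):
    K=d["camera_matrix"];P=d["pose"] if pose is None else pose
    r=P[:3,:3]@np.linalg.solve(K,[u,v,1.]);o=P[:3,3];return o+r*(z-o[2])/r[2]
def blobs(d,roi,kind):
    hsv=cv2.cvtColor(d["color"],cv2.COLOR_BGR2HSV);x0,y0,x1,y1=roi
    m=cv2.inRange(hsv,(5,170,120),(16,255,255)) if kind=="amber" else cv2.inRange(hsv,(0,0,130),(179,90,255))
    mm=np.zeros_like(m);mm[y0:y1,x0:x1]=m[y0:y1,x0:x1]
    c,_=cv2.findContours(mm,cv2.RETR_EXTERNAL,cv2.CHAIN_APPROX_NONE)
    return [k for k in c if cv2.contourArea(k)>40]
E
python3 - <<'E'
from h import *
for n,roi in (("scene",(155,158,255,250)),("side",(255,205,372,305))):
    d=pickle.load(open(f"pics/{n}0.pkl","rb"))
    for kind in("amber","pearl"):
        for c in blobs(d,roi,kind):
            p=c[:,0,:]; w=np.array([ray(d,u,v,.0257)[:2] for u,v in p])
            (cx,cy),(a,b),ang=cv2.minAreaRect((w*1000).astype(np.float32))
            M=cv2.moments(c)
            print(n,kind,cv2.contourArea(c),p.mean(0).round(1),"rect",round(cx),round(cy),round(a),round(b),round(ang),"cent",ray(d,M['m10']/M['m00'],M['m01']/M['m00'],.0257).round(4))
    # panel
    hsv=cv2.cvtColor(d["color"],cv2.COLOR_BGR2HSV)
    m=cv2.inRange(hsv,(0,0,0),(179,255,75))
    cs,_=cv2.findContours(m,cv2.RETR_EXTERNAL,cv2.CHAIN_APPROX_NONE)
    for c in cs:
        u=(205,220) if n=="scene" else (312,230)
        if cv2.pointPolygonTest(c,u,False)>=0:
            ap=cv2.approxPolyDP(cv2.convexHull(c),6,True)[:,0]
            print(n,"panel",[(q.tolist(),ray(d,*q,.018)[:2].round(3).tolist()) for q in ap])
E
```

```text
scene amber 137.5 [168.8 212.8] rect 650 -141 25 52 90 cent [ 0.6525 -0.1408  0.0257]
scene amber 149.0 [198.4 172.7] rect 530 -160 56 25 42 cent [ 0.5318 -0.1595  0.0257]
scene pearl 77.0 [162.8 246.6] rect 715 -93 19 43 36 cent [ 0.7214 -0.0972  0.0257]
scene pearl 144.5 [215.9 230.4] rect 624 -29 51 24 41 cent [ 0.6263 -0.0272  0.0257]
scene pearl 157.5 [240.8 191.1] rect 513 -48 55 25 34 cent [ 0.5145 -0.0476  0.0257]
scene pearl 323.0 [236.8 162.6] rect 466 -108 47 99 36 cent [ 0.4497 -0.0996  0.0257]
scene pearl 520.0 [163.8 171.9] rect 574 -212 110 66 44 cent [ 0.5717 -0.2303  0.0257]
scene panel [([190, 151], [0.488, -0.226]), ([274, 184], [0.447, -0.003]), ([225, 270], [0.681, 0.044]), ([134, 227], [0.72, -0.182])]
side amber 183.5 [308.3 283.3] rect 534 -161 56 24 47 cent [ 0.5337 -0.16    0.0257]
side amber 122.0 [350.3 252.2] rect 653 -140 25 49 82 cent [ 0.6553 -0.1406  0.0257]
side pearl 267.0 [355.  292.4] rect 607 -233 106 29 11 cent [ 0.5984 -0.2285  0.0257]
side pearl 518.0 [265.4 292.6] rect 435 -136 49 102 10 cent [ 0.4426 -0.1392  0.0257]
side pearl 145.0 [274.  247.8] rect 515 -47 55 24 24 cent [ 0.5169 -0.0469  0.0257]
side pearl 93.0 [312.8 220.7] rect 629 -26 28 37 78 cent [ 0.6293 -0.0265  0.0257]
side pearl 787.0 [355.4 216.6] rect 705 -74 106 105 61 cent [ 0.7242 -0.0665  0.0257]
side pearl 611.0 [268.6 215.9] rect 555 22 90 90 62 cent [0.5465 0.0377 0.0257]
side panel [([315, 197], [0.679, 0.039]), ([386, 259], [0.714, -0.19]), ([307, 323], [0.483, -0.234]), ([238, 248], [0.446, -0.005])]
```

```bash
python3 -m inch '[{"tx":-0.14,"ty":-0.13,"grip":0},{"tx":-0.28,"ty":-0.26,"grip":0},{"tx":-0.42,"ty":-0.39,"grip":0},{"tx":-0.56,"ty":-0.52,"grip":0},{"tx":-0.69,"ty":-0.63,"grip":0},{"tx":-0.69,"ty":-0.63,"grip":0},{"tx":-0.69,"ty":-0.63,"grip":0}]' 30
python3 -m inch '[{"tx":-0.14,"ty":-0.13,"grip":0},{"tx":-0.28,"ty":-0.26,"grip":0},{"tx":-0.42,"ty":-0.39,"grip":0},{"tx":-0.56,"ty":-0.52,"grip":0},{"tx":-0.69,"ty":-0.63,"grip":0},{"tx":-0.69,"ty":-0.63,"grip":0},{"tx":-0.69,"ty":-0.63,"grip":0}]'
```

```text
validation failed for argument at $[0]...
validation failed for argument at $[0]...
```

```bash
python3 -m inch '[{"tx":-0.14,"ty":-0.13,"tz":0,"wx":0,"wy":0,"wz":0,"grip":0},{"tx":-0.28,"ty":-0.26,"tz":0,"wx":0,"wy":0,"wz":0,"grip":0},{"tx":-0.42,"ty":-0.39,"tz":0,"wx":0,"wy":0,"wz":0,"grip":0},{"tx":-0.56,"ty":-0.52,"tz":0,"wx":0,"wy":0,"wz":0,"grip":0},{"tx":-0.69,"ty":-0.63,"tz":0,"wx":0,"wy":0,"wz":0,"grip":0},{"tx":-0.69,"ty":-0.63,"tz":0,"wx":0,"wy":0,"wz":0,"grip":0},{"tx":-0.69,"ty":-0.63,"tz":0,"wx":0,"wy":0,"wz":0,"grip":0}]' 30
```

```text
time: 0.98
position: [0.3633, 0.4453, 0.2312]
ee_rot: [0.158, 0.987, 0.0, -0.0]
contact_force: [-1.0, 0.1, 0.9]
grip_width: -0.004
```

```bash
python3 -m inch '[{"tx":-0.14,"ty":-0.13,"tz":0,"wx":0,"wy":0,"wz":0,"grip":0},{"tx":-0.28,"ty":-0.26,"tz":0,"wx":0,"wy":0,"wz":0,"grip":0},{"tx":-0.42,"ty":-0.39,"tz":0,"wx":0,"wy":0,"wz":0,"grip":0},{"tx":-0.56,"ty":-0.52,"tz":0,"wx":0,"wy":0,"wz":0,"grip":0},{"tx":-0.69,"ty":-0.63,"tz":0,"wx":0,"wy":0,"wz":0,"grip":0},{"tx":-0.69,"ty":-0.63,"tz":0,"wx":0,"wy":0,"wz":0,"grip":0}]'
python3 -m inch '[{"tx":-0.09,"ty":-0.13,"tz":0,"wx":0,"wy":0,"wz":0,"grip":0},{"tx":-0.18,"ty":-0.26,"tz":0,"wx":0,"wy":0,"wz":0.1,"grip":0},{"tx":-0.25,"ty":-0.42,"tz":0,"wx":0,"wy":0,"wz":0.2,"grip":0},{"tx":-0.29,"ty":-0.6,"tz":0,"wx":0,"wy":0,"wz":0.31,"grip":0},{"tx":-0.29,"ty":-0.6,"tz":0,"wx":0,"wy":0,"wz":0.31,"grip":0},{"tx":-0.29,"ty":-0.6,"tz":0,"wx":0,"wy":0,"wz":0.31,"grip":0}]'
python3 - <<'E'
from cell import status,get_image
import cv2,pickle
o=status.get_obs();d=get_image("wrist")
pickle.dump((o,d),open("pics/w1.pkl","wb"));cv2.imwrite("pics/w1.png",d["color"])
print(o["time"],o["position"],o["ee_rot"],d["hand_eye"])
E
```

```text
time: 1.72
position: [0.5038, 0.1981, 0.2314]
ee_rot: [0.16, 0.987, -0.0, 0.001]
contact_force: [0.3, 0.9, 0.3]
grip_width: 0.001
time: 2.48
position: [0.5285, 0.0055, 0.2312]
ee_rot: [0.389, 0.921, 0.001, -0.0]
contact_force: [-0.2, 0.9, -1.2]
grip_width: 0.001
2.475 [0.5284988  0.00549174 0.23118055] [ 3.89199733e-01  9.21153126e-01  6.59465361e-04 -2.25831771e-04] [[-4.27980343e-04 -9.48466469e-01 -3.16877223e-01  8.17547639e-02]
 [ 9.99999816e-01 -2.69405589e-04 -5.44242639e-04 -2.90038543e-05]
 [ 4.30827400e-04 -3.16877397e-01  9.48466409e-01 -1.42750508e-01]
 [ 0.00000000e+00  0.00000000e+00  0.00000000e+00  1.00000000e+00]]
```

View pics/w1.png

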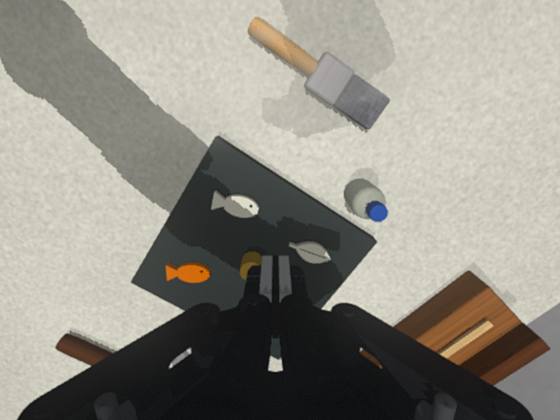

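The wrist view shows the amber fish at (188,273) with its head to the right, the pearl fish at (235,206), the pearl leaf at (312,252) and the weight at (250,265).

```bash
cat >> h.py <<'E'
def wpose(o,d):
    from scipy.spatial.transform import Rotation as R
    T=np.eye(4);T[:3,:3]=R.from_quat(o["ee_rot"]).as_matrix();T[:3,3]=o["position"];return T@d["hand_eye"]
def fish_w(f):
    o,d=pickle.load(open(f,"rb"));P=wpose(o,d)
    for c in blobs(d,(0,0,560,420),"amber"):
        p=c[:,0,:];w=np.array([ray(d,u,v,.0257,P)[:2] for u,v in p])
        M=cv2.moments(c)
        print(cv2.contourArea(c),p.mean(0),cv2.minAreaRect((w*1000).astype(np.float32)),ray(d,M['m10']/M['m00'],M['m01']/M['m00'],.0257,P))
E
python3 -c "
from h import *
fish_w('pics/w1.pkl')"
```

```text
570.5 [185.39047619 272.9047619 ] ((530.984375, -160.6431427001953), (56.3475456237793, 26.51300621032715), 44.14443588256836) [ 0.53166421 -0.15983173  0.0257    ]
```

```bash
python3 -m inch '[{"tx":-0.13,"ty":-0.12,"tz":0,"wx":0,"wy":0,"wz":0,"grip":0},{"tx":-0.27,"ty":-0.25,"tz":0,"wx":0,"wy":0,"wz":0,"grip":0},{"tx":-0.401,"ty":-0.379,"tz":0,"wx":0,"wy":0,"wz":0,"grip":0},{"tx":-0.401,"ty":-0.379,"tz":0.25,"wx":0,"wy":0,"wz":0,"grip":0},{"tx":-0.401,"ty":-0.379,"tz":0.4,"wx":0,"wy":0,"wz":0,"grip":0},{"tx":-0.401,"ty":-0.379,"tz":0.4,"wx":0,"wy":0,"wz":0,"grip":0},{"tx":-0.401,"ty":-0.379,"tz":0.4,"wx":0,"wy":0,"wz":0,"grip":0}]'
python3 - <<'E'
from cell import status,get_image
import cv2,pickle
o=status.get_obs();d=get_image("wrist")
pickle.dump((o,d),open("pics/w2.pkl","wb"));cv2.imwrite("pics/w2.png",d["color"])
s=get_image("side")["color"];cv2.imwrite("pics/s2.png",cv2.resize(s[150:350,200:440],None,fx=3,fy=3))
from h import *
fish_w('pics/w2.pkl')
E
```

```text
time: 3.4
position: [0.5315, -0.1618, 0.1125]
ee_rot: [0.39, 0.921, 0.0, 0.001]
contact_force: [0.0, -0.4, -0.1]
grip_width: -0.003
1026.5 [386.77777778 287.15555556] ((648.6792602539062, -141.02857971191406), (26.9179630279541, 55.255271911621094), 87.97476196289062) [ 0.65040632 -0.14128137  0.0257    ]
1549.5 [272.53672316 214.18644068] ((531.3131103515625, -161.30441284179688), (55.69654083251953, 25.555370330810547), 44.04645919799805) [ 0.53142945 -0.16027821  0.0257    ]
```

View pics/w2.png

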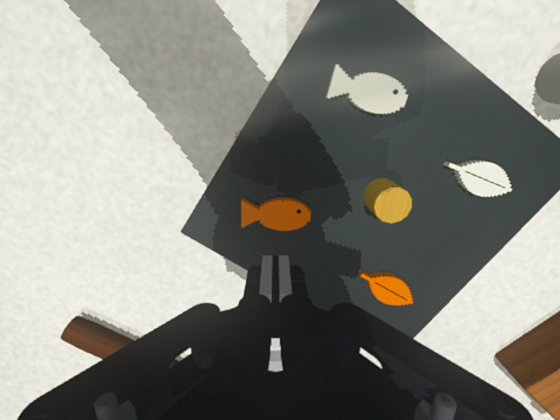

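View pics/s2.png

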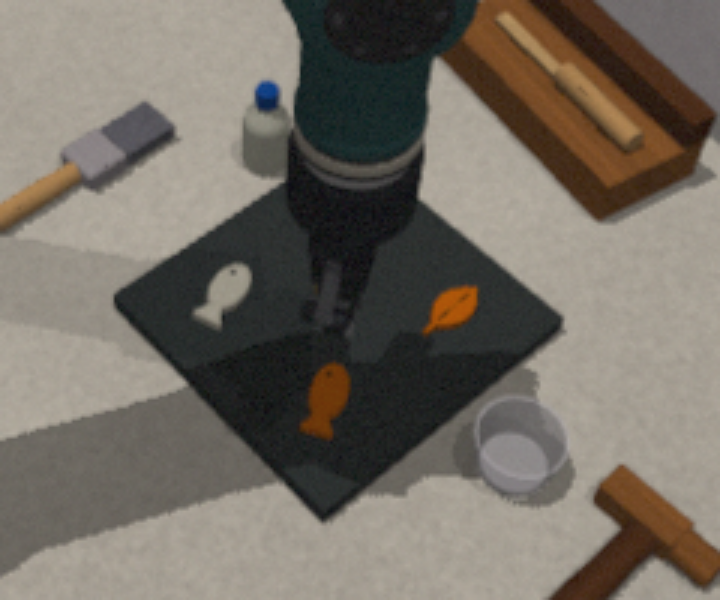

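Both wrist views agree within 1 mm, and the fish lies right under the tool in (531,-160) mm. Next I descend to just above it.

```bash
python3 -m inch '[{"tx":0,"ty":0.003,"tz":0.1,"wx":0,"wy":0,"wz":0,"grip":0},{"tx":0,"ty":0.003,"tz":0.2,"wx":0,"wy":0,"wz":0,"grip":0},{"tx":0,"ty":0.003,"tz":0.25,"wx":0,"wy":0,"wz":0,"grip":0},{"tx":0,"ty":0.003,"tz":0.263,"wx":0,"wy":0,"wz":0,"grip":0},{"tx":0,"ty":0.003,"tz":0.263,"wx":0,"wy":0,"wz":0,"grip":0},{"tx":0,"ty":0.003,"tz":0.263,"wx":0,"wy":0,"wz":0,"grip":0}]'
```

```text
time: 4.25
position: [0.5312, -0.1625, 0.0334]
ee_rot: [0.391, 0.92, 0.0, 0.001]
contact_force: [-0.5, 0.5, 0.8]
grip_width: 0.002
```

```bash
python3 -m inch '[{"tx":0.004,"ty":0.003,"tz":0.006,"wx":0,"wy":0,"wz":0,"grip":0},{"tx":0.004,"ty":0.003,"tz":0.012,"wx":0,"wy":0,"wz":0,"grip":0},{"tx":0.004,"ty":0.003,"tz":0.016,"wx":0,"wy":0,"wz":0,"grip":0},{"tx":0.004,"ty":0.003,"tz":0.02,"wx":0,"wy":0,"wz":0,"grip":0},{"tx":0.004,"ty":0.003,"tz":0.024,"wx":0,"wy":0,"wz":0,"grip":0},{"tx":0.004,"ty":0.003,"tz":0.028,"wx":0,"wy":0,"wz":0,"grip":0},{"tx":0.004,"ty":0.003,"tz":0.028,"wx":0,"wy":0,"wz":0,"grip":0}]'
python3 - <<'E'
from cell import status
o=status.get_obs();print(o["position"],o["contact_force"])
E
```

```text
time: 5.12
position: [0.5302, -0.1608, 0.024]
ee_rot: [0.391, 0.92, 0.0, -0.0]
contact_force: [-0.4, -0.1, 2.3]
grip_width: -0.001
[ 0.53015693 -0.1607981   0.02404947] [-0.37744932 -0.11577495  2.30356599]
```

```bash
python3 -m inch '[{"tx":0,"ty":0,"tz":0.004,"wx":0,"wy":0,"wz":0,"grip":0},{"tx":0,"ty":0,"tz":0.007,"wx":0,"wy":0,"wz":0,"grip":0},{"tx":0,"ty":0,"tz":0.010,"wx":0,"wy":0,"wz":0,"grip":0},{"tx":0,"ty":0,"tz":0.010,"wx":0,"wy":0,"wz":0,"grip":0},{"tx":0,"ty":0,"tz":0.010,"wx":0,"wy":0,"wz":0,"grip":0}]'
```

```text
time: 5.75
position: [0.5302, -0.1608, 0.021]
ee_rot: [0.391, 0.92, -0.0, -0.0]
contact_force: [0.3, -0.9, 1.8]
grip_width: 0.001
```

```bash
python3 -m inch '[{"tx":0,"ty":0,"tz":0.002,"wx":0,"wy":0,"wz":0,"grip":0},{"tx":0,"ty":0,"tz":0.004,"wx":0,"wy":0,"wz":0,"grip":0},{"tx":0,"ty":0,"tz":0.005,"wx":0,"wy":0,"wz":0,"grip":0},{"tx":0,"ty":0,"tz":0.005,"wx":0,"wy":0,"wz":0,"grip":0}]'
```

```text
time: 6.25
position: [0.5302, -0.1608, 0.0196]
ee_rot: [0.391, 0.92, 0.0, 0.0]
contact_force: [-1.8, -0.1, 3.2]
grip_width: -0.0
```

```bash
python3 -m inch '[{"tx":0,"ty":0,"tz":0.0015,"wx":0,"wy":0,"wz":0,"grip":0},{"tx":0,"ty":0,"tz":0.003,"wx":0,"wy":0,"wz":0,"grip":0},{"tx":0,"ty":0,"tz":0.003,"wx":0,"wy":0,"wz":0,"grip":0}]'
python3 - <<'E'
from cell import status,get_image
import cv2
o=status.get_obs();print(o["position"],o["contact_force"])
s=get_image("side")["color"];cv2.imwrite("pics/s3.png",cv2.resize(s[150:350,200:440],None,fx=3,fy=3))
E
```

```text
time: 6.62
position: [0.5302, -0.1608, 0.019]
ee_rot: [0.391, 0.92, 0.0, 0.0]
contact_force: [-2.0, 1.0, 8.0]
grip_width: -0.002
[ 0.53021645 -0.16079006  0.01896945] [-1.95144032  1.01101591  8.0103409 ]
```

View pics/s3.png

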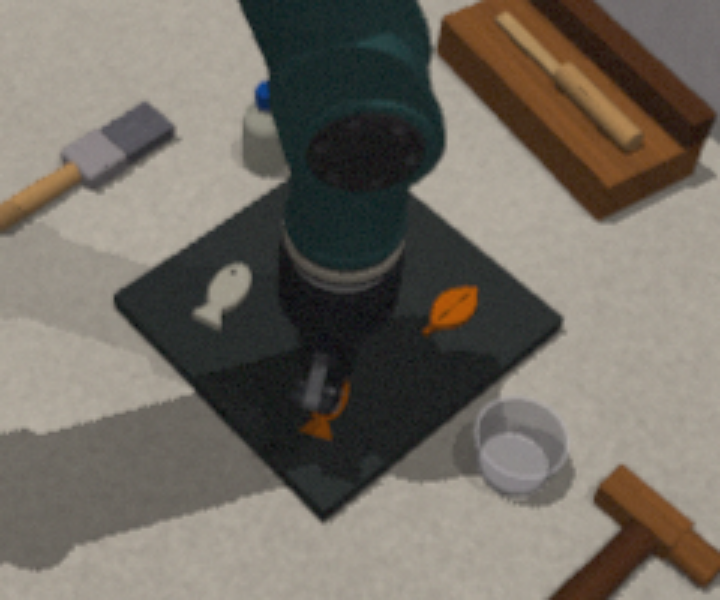

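Force has risen past the 3 N sliding resistance to 8 N, so the fish is on the cushioned stop. I press in a touch more and hold for just over 3 s.

```bash
python3 -m inch '[{"tx":0,"ty":0,"tz":0.0015,"wx":0,"wy":0,"wz":0,"grip":0},{"tx":0,"ty":0,"tz":0.0015,"wx":0,"wy":0,"wz":0,"grip":0},{"tx":0,"ty":0,"tz":0.0015,"wx":0,"wy":0,"wz":0,"grip":0},{"tx":0,"ty":0,"tz":0.0015,"wx":0,"wy":0,"wz":0,"grip":0},{"tx":0,"ty":0,"tz":0.0015,"wx":0,"wy":0,"wz":0,"grip":0},{"tx":0,"ty":0,"tz":0.0015,"wx":0,"wy":0,"wz":0,"grip":0},{"tx":0,"ty":0,"tz":0.0015,"wx":0,"wy":0,"wz":0,"grip":0},{"tx":0,"ty":0,"tz":0.0015,"wx":0,"wy":0,"wz":0,"grip":0},{"tx":0,"ty":0,"tz":0.0015,"wx":0,"wy":0,"wz":0,"grip":0},{"tx":0,"ty":0,"tz":0.0015,"wx":0,"wy":0,"wz":0,"grip":0},{"tx":0,"ty":0,"tz":0.0015,"wx":0,"wy":0,"wz":0,"grip":0},{"tx":0,"ty":0,"tz":0.0015,"wx":0,"wy":0,"wz":0,"grip":0}]'
```

```text
time: 8.18
position: [0.5302, -0.1608, 0.0187]
ee_rot: [0.391, 0.92, 0.0, 0.0]
contact_force: [-1.4, 1.3, 8.8]
grip_width: -0.004
```

```bash
python3 -m inch '[{"tx":0,"ty":0,"tz":0,"wx":0,"wy":0,"wz":0,"grip":0},{"tx":0,"ty":0,"tz":0,"wx":0,"wy":0,"wz":0,"grip":0},{"tx":0,"ty":0,"tz":0,"wx":0,"wy":0,"wz":0,"grip":0},{"tx":0,"ty":0,"tz":0,"wx":0,"wy":0,"wz":0,"grip":0},{"tx":0,"ty":0,"tz":0,"wx":0,"wy":0,"wz":0,"grip":0},{"tx":0,"ty":0,"tz":0,"wx":0,"wy":0,"wz":0,"grip":0},{"tx":0,"ty":0,"tz":0,"wx":0,"wy":0,"wz":0,"grip":0},{"tx":0,"ty":0,"tz":0,"wx":0,"wy":0,"wz":0,"grip":0},{"tx":0,"ty":0,"tz":0,"wx":0,"wy":0,"wz":0,"grip":0},{"tx":0,"ty":0,"tz":0,"wx":0,"wy":0,"wz":0,"grip":0},{"tx":0,"ty":0,"tz":0,"wx":0,"wy":0,"wz":0,"grip":0},{"tx":0,"ty":0,"tz":0,"wx":0,"wy":0,"wz":0,"grip":0}]'
```

```text
time: 9.68
position: [0.5302, -0.1608, 0.0187]
ee_rot: [0.391, 0.92, 0.0, 0.0]
contact_force: [-1.8, 1.1, 7.7]
grip_width: -0.006
```

```bash
python3 -m inch '[{"tx":0,"ty":0,"tz":0,"wx":0,"wy":0,"wz":0,"grip":0},{"tx":0,"ty":0,"tz":0,"wx":0,"wy":0,"wz":0,"grip":0},{"tx":0,"ty":0,"tz":0,"wx":0,"wy":0,"wz":0,"grip":0},{"tx":0,"ty":0,"tz":-0.005,"wx":0,"wy":0,"wz":0,"grip":0},{"tx":0,"ty":0,"tz":-0.02,"wx":0,"wy":0,"wz":0,"grip":0},{"tx":0,"ty":0,"tz":-0.06,"wx":0,"wy":0,"wz":0,"grip":0},{"tx":0,"ty":0,"tz":-0.15,"wx":0,"wy":0,"wz":0,"grip":0},{"tx":0,"ty":0,"tz":-0.25,"wx":0,"wy":0,"wz":0,"grip":0},{"tx":0,"ty":0,"tz":-0.31,"wx":0,"wy":0,"wz":0,"grip":0},{"tx":0,"ty":0,"tz":-0.31,"wx":0,"wy":0,"wz":0,"grip":0},{"tx":0,"ty":0,"tz":-0.31,"wx":0,"wy":0,"wz":0,"grip":0}]'
python3 - <<'E'
from cell import status,get_image
import cv2,pickle
from h import *
o=status.get_obs();d=get_image("wrist");print(o["position"],o["contact_force"])
pickle.dump((o,d),open("pics/w4.pkl","wb"));cv2.imwrite("pics/w4.png",d["color"])
for f in("w2","w4"):
    o,e=pickle.load(open(f"pics/{f}.pkl","rb"));P=wpose(o,e);D=e["depth"];K=e["camera_matrix"]
    v,u=np.mgrid[:420,:560];X=np.stack([(u-K[0,2])/K[0,0]*D,(v-K[1,2])/K[1,1]*D,D],-1)@P[:3,:3].T+P[:3,3]
    for c in blobs(e,(0,0,560,420),"amber"):
        m=np.zeros((420,560),np.uint8);cv2.drawContours(m,[c],-1,1,-1);m=cv2.erode(m,np.ones((3,3)))
        ring=cv2.dilate(m,np.ones((15,15)))-cv2.dilate(m,np.ones((9,9)))
        print(f,c[:,0].mean(0).round(),"top",np.median(X[m>0][:,2]).round(4),"ring",np.median(X[ring>0][:,2]).round(4),"xy",np.median(X[m>0],0).round(4))
E
```

```text
time: 11.05
position: [0.5297, -0.1605, 0.1106]
ee_rot: [0.391, 0.92, -0.0, -0.001]
contact_force: [-0.4, -0.3, -0.4]
grip_width: -0.001
[ 0.52972093 -0.16045979  0.11057217] [-0.38197814 -0.28161492 -0.40456394]
w2 [387. 287.] top 0.025 ring 0.0179 xy [ 0.6514 -0.1412  0.025 ]
w2 [273. 214.] top 0.0255 ring 0.0179 xy [ 0.5324 -0.1597  0.0255]
w4 [388. 291.] top 0.025 ring 0.018 xy [ 0.6513 -0.141   0.025 ]
w4 [274. 216.] top 0.0204 ring 0.018 xy [ 0.5327 -0.1593  0.0204]
```

View pics/w4.png

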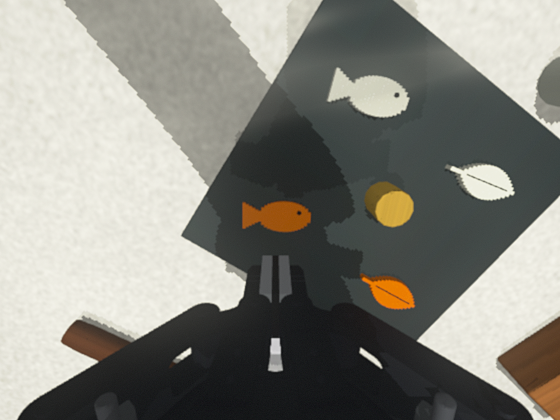

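The wrist view shows the fish at (277,216), now flush. Its top reads 20.4 mm against 25.5 mm before. The amber leaf (388,291) is unchanged at 25.0 mm, and the weight and both pearl inlays are where they were.

```bash
python3 -c "
from cell import bot
print(bot.sign_off())"
```

```text
the job is handed in; nothing more can be done
None
```

The amber fish is pressed home. I lowered the closed fingertips onto its centre, pressed until the force read about 8–9 N on the stop, held for a little over 3 s, then lifted straight up about 90 mm clear and handed the job in at about 11 s.

- **Fish height:** after withdrawing, the wrist depth image put its top at 20.4 mm, down from 25.5 mm (home is 20.5 mm). The contact force was back to about zero.
- **Other inlays and loose objects:** the amber leaf still measured 25.0 mm. The pearl fish, pearl leaf and weight looked unmoved in the last wrist picture. I did not measure the bottle, brush, mallet and pot afterwards, but the arm stayed clear of them.
- **Disagreement:** while pressing, the arm's tip height read 18.7 mm, where a cushion press at that force should give about 19.4 mm. This is within the compliance and calibration error, and the depth check after release agrees with home.

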